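Espresso cups back on their own saucers

TASK

The espresso cups have got mixed up: put every cup on the saucer of its own colour, standing upright in the middle of the saucer, and let go of it. Do not tip any cup over on the way, and leave the egg timer and the teaspoon lying where they are.

Things in the scene. Friction and masses are not known exactly. Their poses are not given: they have to be found in the camera images.
- cup_blue: Dark blue espresso cup, blue inside too. Loose, 0.1 to 0.22 kg, any yaw. Origin: centre of the foot's underside, z up the cup. Loop handle along its own -y, ending 60 mm from the axis. Foot 40 to 44 mm across, widening to 62 mm near the rim, rim 53 mm high. Grip it from above round the outside along its own x axis, TCP 34 mm above the foot. Starts on the worktop or on another cup's saucer.
- cup_green: Olive green espresso cup, white inside. Loose, 0.1 to 0.22 kg, any yaw. Origin: centre of the foot's underside, z up the cup. Loop handle along its own -y, ending 53 mm from the axis. Foot 40 to 44 mm across, widening to 60 mm near the rim, rim 51 mm high. Grip it from above round the outside along its own x axis, TCP 34 mm above the foot. Starts on the worktop or on another cup's saucer.
- cup_red: Dark red espresso cup, red inside too. Loose, 0.1 to 0.22 kg, any yaw. Origin: centre of the foot's underside, z up the cup. Loop handle along its own -y, ending 54 mm from the axis. Foot 40 to 44 mm across, widening to 61 mm near the rim, rim 53 mm high. Grip it from above round the outside along its own x axis, TCP 34 mm above the foot. Starts on the worktop or on another cup's saucer.
- cup_yellow: Mustard yellow espresso cup, yellow inside too. Loose, 0.1 to 0.22 kg, any yaw. Origin: centre of the foot's underside, z up the cup. Loop handle along its own -y, ending 54 mm from the axis. Foot 40 to 44 mm across, widening to 61 mm near the rim, rim 53 mm high. Grip it from above round the outside along its own x axis, TCP 34 mm above the foot. Starts on the worktop or on another cup's saucer.
- saucer_blue: Dark blue round saucer, 116 mm across, fixed to the worktop. Origin: centre of its underside, z up. Its flat floor, on which a cup stands, is 6 mm above the origin and about 72 mm across; from there the rim rises to 13 mm. At the start one saucer is empty and three hold a cup of another colour.
- saucer_green: Olive green round saucer, 116 mm across, fixed to the worktop. Origin: centre of its underside, z up. Its flat floor, on which a cup stands, is 6 mm above the origin and about 72 mm across; from there the rim rises to 13 mm. At the start one saucer is empty and three hold a cup of another colour.
- saucer_red: Dark red round saucer, 116 mm across, fixed to the worktop. Origin: centre of its underside, z up. Its flat floor, on which a cup stands, is 6 mm above the origin and about 72 mm across; from there the rim rises to 13 mm. At the start one saucer is empty and three hold a cup of another colour.
- saucer_yellow: Mustard yellow round saucer, 116 mm across, fixed to the worktop. Origin: centre of its underside, z up. Its flat floor, on which a cup stands, is 6 mm above the origin and about 72 mm across; from there the rim rises to 13 mm. At the start one saucer is empty and three hold a cup of another colour.
- egg_timer: Small red dome-shaped kitchen timer, 44 mm across, 30 mm high, loose on the worktop near the cups; to be left where it is. Origin: the centre of its underside.
- spoon: Steel teaspoon, 130 x 27 x 11 mm, lying loose on the worktop near the cups, lengthwise along its own x; to be left where it is. Origin: its middle, on the worktop.

How it is judged:
At the end, for the whole second after the job is handed in: Each of the four cups stands upright (within 0.08 rad) and at rest on the floor of the saucer of its own colour, its foot within 12 mm of the saucer's centre; the egg timer and the teaspoon are within 30 mm of where they were (horizontal distance between cup_blue and saucer_blue below 0.012 m and z of cup_blue in the frame of saucer_blue between 0.002 and 0.01 m and angle between each of cup_blue, cup_green, cup_red, cup_yellow's own z axis and vertical below 0.08 rad and linear speed of each of cup_blue, cup_green, cup_red, cup_yellow below 0.02 m/s and angular speed of each of cup_blue, cup_green, cup_red, cup_yellow below 0.2 rad/s and horizontal distance between cup_green and saucer_green below 0.012 m and z of cup_green in the frame of saucer_green between 0.002 and 0.01 m and horizontal distance between cup_red and saucer_red below 0.012 m and z of cup_red in the frame of saucer_red between 0.002 and 0.01 m and horizontal distance between cup_yellow and saucer_yellow below 0.012 m and z of cup_yellow in the frame of saucer_yellow between 0.002 and 0.01 m and distance of each of egg_timer, spoon from where it was at the start of the episode below 0.03 m); the robot touches nothing.
It fails at once if a cup is tipped over (beyond 0.7 rad) (angle between any of cup_blue, cup_green, cup_red, cup_yellow's own z axis and vertical above 0.7 rad).
It also fails if it takes over 99 s, if anything falls off the work surface, if the arm or the gripper's body presses on something with over 40 N, if the wrist force passes 120 N, or if a joint passes its speed limit or range.

ROBOT

A 6-joint arm with a two-finger parallel gripper is mounted at the origin on a cart in front of the work surface, level with it; the furniture and walls round the work are solid. World frame = base frame: x ahead of the robot, y to its left, z up, the work surface at z = 0. Lengths are in m, angles in rad, forces in N, time in s.
With the tool pointing down it reaches from about 0.3 to 0.875 m from the base axis. Payload 6.4 kg.
Tool frame: the origin (TCP) lies between the finger pads, 19 mm behind the fingertips; this is the grasp point; z points along the fingers, y is the line along which they close (so a half turn about z gives the same grasp; the last joint's range is limited). The gripper opens to 85 mm and grips with 20 to 120 N. Pads are 22 mm wide; open, the fingers measure 114 mm over their backs; the gripper's body (76 mm by 85 mm) begins 54 mm behind the grasp point. The pads swing forward as they close: fully open they stand 13 mm farther back than shut.
Start: joints at [1.089, 0.181, 1.607, -0, 1.354, -0.206], TCP at [0.157, 0.553, 0.25] pointing down, gripper open.
Joint ranges: [-2.99, 2.99], [-0.89, 2.07], [0.3, 2.58], [-1.14, 4.28], [0, 2.63], [-3.12, 3.12]. Speed limits (rad/s): [2.57, 2.57, 3.01, 3.14, 3.14, 3.14].

INTERFACE

Orientations are given as a unit quaternion [w, x, y, z].
In Python, from bench import ctrl gives the robot as it stands.
- The arm moves only by the tool drive_tool, never from a script. Its argument "plan" is a list that holds one entry, the list of rows, each a list of 4 numbers: the shift along the tool's x, y, z scaled (see below), then the turn about the tool's z scaled (see below). In form: [[[x, y, z, roll], ...]]. A call has 1 to 12 rows; each row is the pose to reach, as a shift and turn from the pose commanded when the call began, along the tool's axes at that moment, turning the shorter way round; what a row does not reach only later rows make up. The controller multiplies each number of a shift by 400 mm and each number of a turn by 180 degrees. A row lasts 1/12 s, in which the tool goes at most 41.7 mm and 7.16 degrees, less where a joint would pass 70% of its speed; a pose out of reach is approached as far as the arm can. A call with a number of a shift or a turn outside -1 to 1 is refused whole. A call with a gripper value outside its range is refused whole. "jaw" is the closure, from 0 (fully open) to 1 (shut), set as the call begins (left out, the last holds). The fingers move at their own pace and stop on an object; the grip force is fixed at half the most. Time passes only in rows, so rows that repeat a pose let the fingers close. It gives the time, the measured TCP pose, the force, the opening and the grip force at its end, in the units of the state.
- ctrl.get_obs(): the state, without advancing time (a new reading comes with each control period).
- ctrl.camera(name): name is "scene" or "top" or "wrist"; returns (picture, depth): 480x640x3 uint8, red, green, blue; 480x640 float32, m along the optical axis (not along the pixel's ray), 0 where there is no reading.
- ctrl.camera_info(name): a dict with "camera_matrix" (3x3 intrinsics, pixels), "R" (3x3) and "t" (3): a world point X has camera coordinates R X + t; the wrist camera has in their place "T_tool_cam" (4x4, takes a point from camera to tool coordinates, whose origin is the TCP and whose axes are the flange's). Camera axes: x right, y down, z forward; pixel columns grow to the right and rows downward; lengths in m; the calibration is good to about 2 mm. A picture is of the moment at which its call begins: read the wrist's pose just before it. camera_info takes no time and is no camera call.
- ctrl.hand_in(): hands the job in; it is judged then, once.
The state is a dict: "time_s": time; "q": joint angles; "dq": joint speeds; "joint_efforts": joint torques, N m; "eef_pos": TCP position; "eef_rot": TCP orientation; "wrist_force": force on the tool from outside, world axes, zero at the start; "torque": the same for the moment, N m; "opening": opening from 0.0 (shut) to 1.0 (fully open); "grasp_force": force on a finger pad.
Only numpy, scipy, OpenCV 4.12 (cv2) and the standard library are available. Lean on these libraries where they do the work, as an engineer would, in place of code of your own. Each camera call takes 0.05 s, during which the arm holds its last target. There are 200 camera calls.

## Working session

There is one attempt and no reset: what is moved stays moved. The work goes in short steps, Python scripts to look and compute and a tool call to move; the robot and the scene stay as the last step left them, time stands still between calls to the robot, and variables do not carry over. Pictures are saved under pics/ and viewed, at most 14 in all, crops included, and the job is handed in when it is done.

Besides the shell and the picture viewer there is one more tool, called in YAML: its name, and indented under it one key for each argument. drive_tool: Moves the arm, as the interface text tells. Its arguments: {"type":"object","properties":{"plan":{"type":"array"},"jaw":{"type":"number"}},"required":["plan"]}

```bash
mkdir -p pics; cat > h.py <<'E'
import numpy as np, cv2
from bench import ctrl
def snap(n,f):
    o=ctrl.get_obs(); p,d=ctrl.camera(n); cv2.imwrite(f'pics/{f}.png',p[:,:,::-1]); np.savez(f'pics/{f}.npz',p=p,d=d,pos=o['eef_pos'],rot=o['eef_rot']); return p,d,o
E
python3 - <<'E'
from h import *
for n in('top','scene'):
    p,d,o=snap(n,n+'0'); i=ctrl.camera_info(n); print(n,i['camera_matrix'],i['R'],i['t'])
print({k:np.round(v,3) for k,v in o.items()}); print(ctrl.camera_info('wrist'))
E
```

```text
top [[494.0463365    0.         321.78021605]
 [  0.         494.0463365  232.15626547]
 [  0.           0.           1.        ]] [[ 0.01981297 -0.99980319  0.00101433]
 [-0.988397   -0.01973973 -0.15060449]
 [ 0.15059487  0.00198136 -0.98859358]] [-0.00653415  0.4887732   0.93641404]
scene [[468.18189714   0.         321.01164125]
 [  0.         468.18189714 243.86861841]
 [  0.           0.           1.        ]] [[-0.7221289  -0.69171226 -0.00800047]
 [-0.34025821  0.36524248 -0.86650002]
 [ 0.60229079 -0.62300248 -0.49911293]] [0.33947098 0.2122449  0.70204241]
{'time_s': np.float64(0.05), 'q': array([ 1.089,  0.182,  1.608, -0.   ,  1.354, -0.206]), 'dq': array([-0.001, -0.002, -0.001, -0.001, -0.   , -0.001]), 'joint_efforts': array([-0.0000e+00, -4.4625e+01, -3.5258e+01, -0.0000e+00,  4.0000e-03,
        0.0000e+00]), 'eef_pos': array([0.156, 0.553, 0.249]), 'eef_rot': array([-0.   ,  0.137,  0.991, -0.001]), 'wrist_force': array([0.04 , 0.392, 0.26 ]), 'torque': array([-0.009, -0.02 , -0.026]), 'grasp_force': np.float64(0.0), 'opening': np.float64(1.003)}
{'camera_matrix': array([[352.55128783,   0.        , 316.62677109],
       [  0.        , 352.55128783, 241.95806302],
       [  0.        ,   0.        ,   1.        ]]), 'T_tool_cam': array([[-9.12696055e-04, -9.46055058e-01, -3.24004619e-01,
         8.35519489e-02],
       [ 9.99999582e-01, -8.79158333e-04, -2.49883739e-04,
        -9.04256550e-04],
       [-4.84475860e-05, -3.24004712e-01,  9.46055466e-01,
        -1.23874029e-01],
       [ 0.00000000e+00,  0.00000000e+00,  0.00000000e+00,
         1.00000000e+00]])}
```

View pics/top0.png

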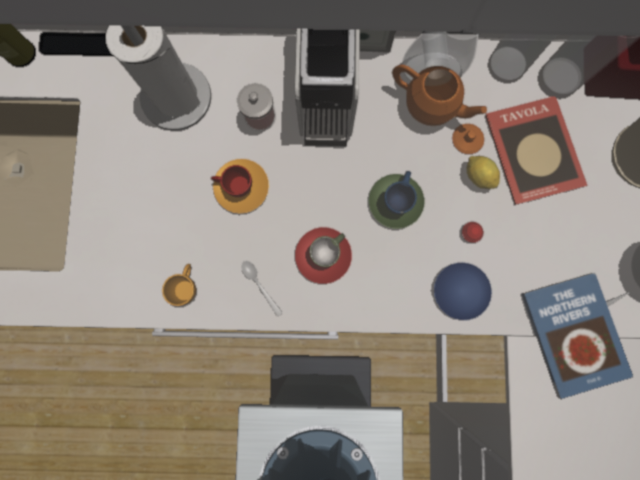

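View pics/scene0.png

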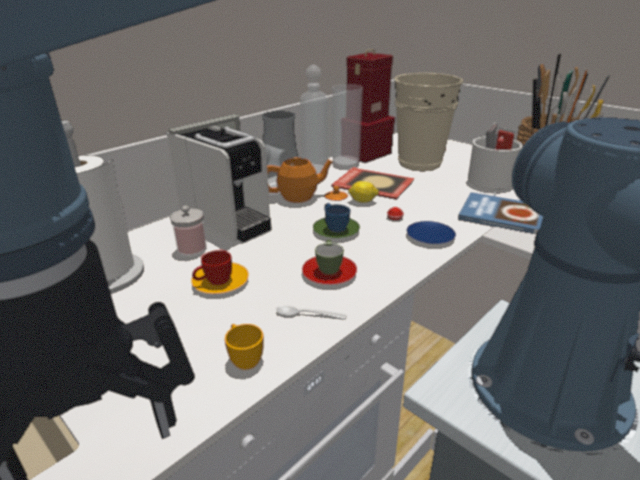

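The top view shows:
- Red cup (236,181) on the yellow saucer (240,186), handle to the left.
- Green cup (323,250) on the red saucer (323,255), handle to the upper right.
- Blue cup (400,196) on the green saucer (397,201), handle up.
- Empty blue saucer at (463,291).
- Yellow cup (179,290) on the worktop, handle up.
- Spoon at (262,288) and timer at (472,232).

The scene view agrees with this.

```bash
cat >> h.py <<'E'
def cam(n,o=None):
    i=ctrl.camera_info(n); K=i['camera_matrix']
    if n!='wrist': R=i['R'].T; return K,R,-R@i['t']
    from scipy.spatial.transform import Rotation as Ro
    T=i['T_tool_cam']; w=o['eef_rot']; Rt=Ro.from_quat([w[1],w[2],w[3],w[0]]).as_matrix()
    return K,Rt@T[:3,:3],Rt@T[:3,3]+np.array(o['eef_pos'])
def rays(c,uv):
    K,R,C=c; uv=np.atleast_2d(uv).astype(float)
    return np.c_[(uv-[K[0,2],K[1,2]])/K[0,0],np.ones(len(uv))]@R.T
def plane(c,uv,z): 
    r=rays(c,uv); return (c[2]+r*((z-c[2][2])/r[:,2])[:,None])
def cloud(c,d):
    v,u=np.mgrid[:480,:640]; uv=np.c_[u.ravel(),v.ravel()]
    P=c[2]+rays(c,uv)*d.ravel()[:,None]; P[d.ravel()<=0]=np.nan
    return P.reshape(480,640,3)
def circ(xy,r=None):
    from scipy.optimize import least_squares
    f=lambda p:np.hypot(xy[:,0]-p[0],xy[:,1]-p[1])-p[2]
    m=(xy.min(0)+xy.max(0))/2
    return least_squares(f,[*m,.04],loss='soft_l1',f_scale=.001).x
E
python3 - <<'E'
from h import *
S={'yellow':(240,186),'red':(323,255),'green':(397,201),'blue':(463,291)}
C={'red':(236,181),'green':(323,250),'blue':(400,196),'yellow':(179,290)}
D={n:np.load(f'pics/{n}0.npz') for n in('top','scene')}
cs={n:cam(n) for n in D}; P={n:cloud(cs[n],D[n]['d']) for n in D}
print('table z',[np.nanmedian(P['top'][300:310,380:420,2])])
for k,(u,v) in S.items():
    g=plane(cs['top'],(u,v),.01)[0,:2]
    for n in P:
        p=P[n]; m=(np.hypot(*(p[...,:2]-g).transpose(2,0,1))<.08)&(p[...,2]>.0085)&(p[...,2]<.02)
        q=p[m]; 
        if len(q)<30: print(k,n,len(q)); continue
        h=cv2.convexHull(q[:,:2].astype(np.float32))[:,0]; x=circ(h); 
        print('saucer',k,n,len(q),x.round(4),'rimz',np.percentile(q[:,2],95).round(4))
for k,(u,v) in C.items():
    g=plane(cs['top'],(u,v),.05)[0,:2]
    for n in P:
        p=P[n]; m=(np.hypot(*(p[...,:2]-g).transpose(2,0,1))<.07)&(p[...,2]>.022)&(p[...,2]<.08)
        q=p[m]
        if len(q)<20: print(k,n,len(q)); continue
        zt=np.percentile(q[:,2],98); r=q[q[:,2]>zt-.008]; x=circ(r[:,:2])
        e=q[:,:2]-x[:2]; far=e[np.hypot(*e.T)>.036]; a=np.degrees(np.arctan2(*far.mean(0)[::-1])) if len(far) else None
        print('cup',k,n,len(q),x.round(4),'top',zt.round(4),'handle',len(far),a)
E
```

```text
table z [np.float64(-0.0005141327935447304)]
saucer yellow top 1095 [0.5859 0.1726 0.0572] rimz 0.0158
saucer yellow scene 506 [0.5847 0.1725 0.057 ] rimz 0.0159
saucer red top 1205 [4.462e-01 4.000e-04 5.710e-02] rimz 0.0171
saucer red scene 520 [0.445  0.0006 0.0573] rimz 0.016
saucer green top 1126 [ 0.5603 -0.1463  0.057 ] rimz 0.0169
saucer green scene 343 [ 0.5593 -0.1461  0.0571] rimz 0.017
saucer blue top 1037 [ 0.38   -0.2777  0.0573] rimz 0.0142
saucer blue scene 448 [ 0.3797 -0.2784  0.0576] rimz 0.0143
cup red top 501 [0.5857 0.1749 0.0289] top 0.0608 handle 48 82.83265132474622
cup red scene 938 [0.5844 0.1762 0.029 ] top 0.0601 handle 80 83.50575168722024
cup green top 490 [ 0.4493 -0.003   0.0283] top 0.0577 handle 41 -46.431664615382914
cup green scene 699 [ 0.4473 -0.0011  0.028 ] top 0.0576 handle 10 -46.67583384110753
cup blue top 601 [ 0.5586 -0.1482  0.0302] top 0.0594 handle 61 -17.542850654832648
cup blue scene 569 [ 0.5564 -0.1469  0.0296] top 0.0593 handle 24 -16.944409356486208
cup yellow top 483 [0.3703 0.276  0.0288] top 0.0546 handle 49 -15.10788725180162
cup yellow scene 1221 [0.3685 0.2776 0.0288] top 0.0544 handle 16 -13.059696294855842
```

```bash
cat > go.py <<'E'
import sys
from h import *
# usage: go.py x y z yaw_deg(of tool y) ... several targets
from scipy.spatial.transform import Rotation as Ro
o=ctrl.get_obs(); w=o['eef_rot']; R=Ro.from_quat([w[1],w[2],w[3],w[0]]).as_matrix(); yaw=np.degrees(np.arctan2(R[1,1],R[0,1]))
print('t',round(float(o['time_s']),2),'pos',np.round(o['eef_pos'],4),'yaw',yaw.round(2),'tilt',R[2].round(3),'F',np.round(o['wrist_force'],1),'open',round(float(o['opening']),3),'g',round(float(o['grasp_force']),1),'q1,6',np.round(np.array(o['q'])[[0,5]],2))
a=list(map(float,sys.argv[1:]))
for i in range(0,len(a),4):
    s=R.T@(np.array(a[i:i+3])-o['eef_pos'])/.4; t=-((a[i+3]-yaw+180)%360-180)/180
    print(s.round(4),round(t,4))
E
python3 go.py .36 .2 .25 74.3 .5575 -.1476 .15 72.8
```

```text
t 0.1 pos [0.1563 0.5528 0.2492] yaw 74.2 tilt [ 0.    -0.002 -1.   ] F [0.5 0.4 0.8] open 0.996 g 0.0 q1,6 [ 1.09 -0.21]
[-0.7301 -0.7101 -0.0012] -0.0006
[-1.4419 -1.4115  0.2496] 0.0078
```

drive_tool:
  plan:
    - [[-0.73,-0.71,0,0],[-0.73,-0.71,0,0],[-0.73,-0.71,0,0],[-0.73,-0.71,0,0],[-0.73,-0.71,0,0],[-0.73,-0.71,0,0],[-0.73,-0.71,0,0],[-0.73,-0.71,0,0],[-0.73,-0.71,0,0],[-0.73,-0.71,0,0],[-0.73,-0.71,0,0],[-0.73,-0.71,0,0]]
  jaw: 0

```text
time_s: 1.1
eef_pos: [0.3608, 0.1991, 0.2498]
eef_rot: [-0.0, 0.14, 0.99, 0.0]
wrist_force: [-1.2, 0.3, -0.7]
opening: 0.997
grasp_force: 0.0
```

```bash
python3 go.py .5575 -.1476 .15 72.8
```

```text
t 1.1 pos [0.3608 0.1991 0.2498] yaw 73.94 tilt [ 0.001 -0.    -1.   ] F [-1.2  0.3 -0.7] open 0.997 g 0.0 q1,6 [ 0.21 -1.08]
[-0.7125 -0.6967  0.2492] 0.0063
```

drive_tool:
  plan:
    - [[-0.712,-0.697,0.25,0.006],[-0.712,-0.697,0.25,0.006],[-0.712,-0.697,0.25,0.006],[-0.712,-0.697,0.25,0.006],[-0.712,-0.697,0.25,0.006],[-0.712,-0.697,0.25,0.006],[-0.712,-0.697,0.25,0.006],[-0.712,-0.697,0.25,0.006],[-0.712,-0.697,0.25,0.006],[-0.712,-0.697,0.25,0.006],[-0.712,-0.697,0.25,0.006],[-0.712,-0.697,0.25,0.006]]

```text
time_s: 2.1
eef_pos: [0.5584, -0.145, 0.1483]
eef_rot: [-0.001, 0.147, 0.989, 0.001]
wrist_force: [-0.1, 0.6, -0.2]
opening: 0.999
grasp_force: 0.0
```

```bash
python3 - <<'E'
from h import *
snap('wrist','w1')
E
python3 go.py .5575 -.1476 .041 72.8
```

```text
t 2.15 pos [ 0.5581 -0.1439  0.1489] yaw 73.15 tilt [ 0.002  0.001 -1.   ] F [-0.3  1.3  0.4] open 0.999 g 0.0 q1,6 [-0.46 -1.74]
[-0.0019 -0.0095  0.2698] 0.0019
```

View pics/w1.png

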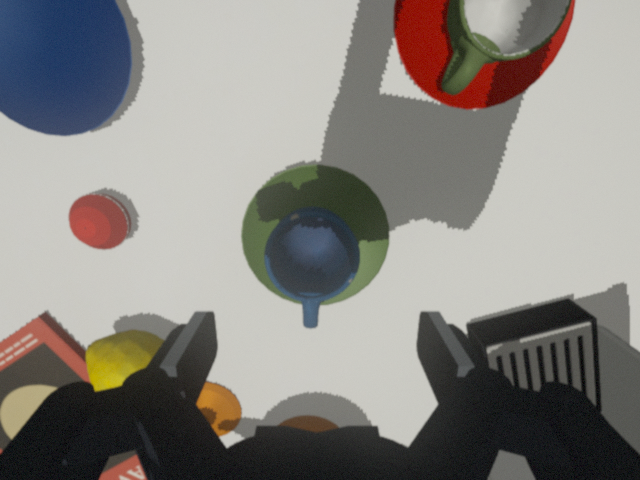

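The wrist view shows the blue cup at (312,253) on the green saucer, with its handle pointing down at (311,315). It lies midway between the fingers. I'll check the position numerically.

```bash
cat > wc.py <<'E'
import sys
from h import *
f,gx,gy=sys.argv[1],float(sys.argv[2]),float(sys.argv[3])
if f not in('','-'):
    o=ctrl.get_obs()
    p,d,o=snap('wrist',f)
D=np.load(f'pics/{f}.npz'); o={'eef_pos':D['pos'],'eef_rot':D['rot']}
p=cloud(cam('wrist',o),D['d']); q=p[np.hypot(*(p[...,:2]-[gx,gy]).transpose(2,0,1))<.07]
q=q[(q[:,2]<.075)]
zt=np.percentile(q[:,2],99); r=q[q[:,2]>zt-.006]; x=circ(r[:,:2]); c=q[q[:,2]>.025]; e=c[:,:2]-x[:2]; far=e[np.hypot(*e.T)>.036]
print('cup',x.round(4),'top',zt.round(4),'handle',np.degrees(np.arctan2(*far.mean(0)[::-1])),len(far))
s=q[(q[:,2]>.009)&(q[:,2]<.02)]
if len(s)>30: print('saucer',circ(cv2.convexHull(s[:,:2].astype(np.float32))[:,0]).round(4))
E
python3 wc.py w1b .5575 -.1476; python3 go.py .5575 -.1476 .041 72.8
```

```text
cup [ 0.5578 -0.1493  0.0298] top 0.0584 handle -18.47690620954409 353
saucer [ 0.5602 -0.1478  0.0573]
t 2.2 pos [ 0.558  -0.1434  0.1494] yaw 73.2 tilt [ 0.002  0.001 -1.   ] F [-0.  -0.3 -0.2] open 0.995 g 0.0 q1,6 [-0.46 -1.74]
[-0.0023 -0.0106  0.2711] 0.0022
```

drive_tool:
  plan:
    - [[-0.003,-0.013,0.1,0.006],[-0.003,-0.013,0.1,0.006],[-0.003,-0.013,0.17,0.006],[-0.003,-0.013,0.22,0.006],[-0.003,-0.013,0.25,0.006],[-0.003,-0.013,0.27,0.006],[-0.003,-0.013,0.27,0.006],[-0.003,-0.013,0.27,0.006],[-0.003,-0.013,0.27,0.006]]

```text
time_s: 2.95
eef_pos: [0.559, -0.1508, 0.0435]
eef_rot: [0.001, 0.156, 0.988, -0.0]
wrist_force: [0.5, -0.5, -0.0]
opening: 1.002
grasp_force: 0.0
```

```bash
python3 go.py .5577 -.1485 .041 72.2
```

```text
t 2.95 pos [ 0.559  -0.1508  0.0435] yaw 72.06 tilt [-0.002 -0.    -1.   ] F [ 0.5 -0.5 -0. ] open 1.002 g 0.0 q1,6 [-0.47 -1.73]
[0.0048 0.0045 0.0063] -0.0008
```

drive_tool:
  plan:
    - [[0.002,0.002,0.002,0],[0.002,0.002,0.002,0],[0.002,0.002,0.002,0],[0.002,0.002,0.002,0],[0.002,0.002,0.002,0],[0.002,0.002,0.002,0],[0.002,0.002,0.002,0],[0.002,0.002,0.002,0],[0.002,0.002,0.002,0],[0.002,0.002,0.002,0],[0.002,0.002,0.002,0],[0.002,0.002,0.002,0]]
  jaw: 1

```text
time_s: 3.95
eef_pos: [0.5583, -0.1496, 0.0427]
eef_rot: [0.001, 0.156, 0.988, 0.0]
wrist_force: [-0.5, 3.0, 6.5]
opening: 0.707
grasp_force: 63.7
```

```bash
python3 go.py .5577 -.1485 .15 72.2 .3798 -.278 .15 72.2
```

```text
t 3.95 pos [ 0.5583 -0.1496  0.0427] yaw 72.03 tilt [-0.002  0.    -1.   ] F [-0.5  3.   6.5] open 0.707 g 63.7 q1,6 [-0.47 -1.73]
[ 0.0019  0.0022 -0.2684] -0.0009
[ 0.3251 -0.4429 -0.2691] -0.0009
```

drive_tool:
  plan:
    - [[0,0,-0.07,0],[0,0,-0.15,0],[0,0,-0.22,0],[0.03,-0.04,-0.27,0],[0.09,-0.12,-0.27,0],[0.15,-0.2,-0.27,0],[0.2,-0.28,-0.27,0],[0.26,-0.36,-0.27,0],[0.31,-0.42,-0.27,0],[0.325,-0.443,-0.27,0],[0.325,-0.443,-0.27,0],[0.325,-0.443,-0.27,0]]

```text
time_s: 4.95
eef_pos: [0.3792, -0.2784, 0.1495]
eef_rot: [0.0, 0.157, 0.988, -0.0]
wrist_force: [-0.4, 0.8, -1.8]
opening: 0.701
grasp_force: 65.4
```

```bash
python3 - <<'E'
from h import *
snap('top','top1')
E
python3 go.py .38 -.2785 .0435 72
```

```text
t 5.0 pos [ 0.3797 -0.2779  0.1494] yaw 72.0 tilt [-0.001  0.    -1.   ] F [ 0.2 -0.3 -1.9] open 0.705 g 65.4 q1,6 [-0.89 -2.14]
[-0.001  -0.0011  0.2648] 0.0
```

drive_tool:
  plan:
    - [[0,0,0.08,0],[0,0,0.16,0],[-0.001,-0.001,0.21,0],[-0.001,-0.001,0.235,0],[-0.001,-0.001,0.25,0],[-0.001,-0.001,0.257,0],[-0.001,-0.001,0.262,0],[-0.001,-0.001,0.265,0],[-0.001,-0.001,0.265,0],[-0.001,-0.001,0.265,0]]

```text
time_s: 5.83
eef_pos: [0.3799, -0.2791, 0.044]
eef_rot: [0.001, 0.156, 0.988, -0.001]
wrist_force: [0.7, -0.1, -1.8]
opening: 0.703
grasp_force: 65.5
```

```bash
python3 go.py .38 -.2785 .0427 72
```

```text
t 5.83 pos [ 0.3799 -0.2791  0.044 ] yaw 72.04 tilt [-0.001 -0.001 -1.   ] F [ 0.7 -0.1 -1.8] open 0.703 g 65.5 q1,6 [-0.89 -2.14]
[0.0002 0.0016 0.0034] 0.0002
```

Contact is about 1 mm below; press gently until the force shows it.

drive_tool:
  plan:
    - [[0,0,0.002,0],[0,0,0.004,0],[0,0,0.005,0],[0,0,0.005,0]]

```text
time_s: 6.17
eef_pos: [0.3801, -0.2792, 0.0426]
eef_rot: [0.001, 0.156, 0.988, -0.0]
wrist_force: [-2.0, 3.3, 10.9]
opening: 0.707
grasp_force: 66.5
```

```bash
python3 go.py .38 -.2785 .15 72
```

```text
t 6.17 pos [ 0.3801 -0.2792  0.0426] yaw 72.03 tilt [-0.002 -0.001 -1.   ] F [-2.   3.3 10.9] open 0.707 g 66.5 q1,6 [-0.89 -2.14]
[ 0.0005  0.0015 -0.2685] 0.0002
```

Contact (about 11 N). Release, then lift.

drive_tool:
  plan:
    - [[0,0,-0.001,0],[0,0,-0.001,0],[0,0,-0.001,0],[0,0,-0.001,0],[0,0,-0.001,0],[0,0,-0.001,0],[0,0,-0.001,0],[0,0,-0.06,0],[0,0,-0.14,0],[0,0,-0.22,0],[0,0,-0.27,0],[0,0,-0.27,0]]
  jaw: 0

```text
time_s: 7.17
eef_pos: [0.3815, -0.281, 0.154]
eef_rot: [0.003, 0.156, 0.988, -0.003]
wrist_force: [0.6, -0.4, 0.1]
opening: 1.0
grasp_force: 0.0
```

```bash
python3 go.py .448 -.002 .15 43.5
```

```text
t 7.17 pos [ 0.3815 -0.281   0.154 ] yaw 72.05 tilt [-0.007 -0.005 -1.   ] F [ 0.6 -0.4  0.1] open 1.0 g 0.0 q1,6 [-0.89 -2.14]
[0.0569 0.7149 0.0061] 0.1586
```

drive_tool:
  plan:
    - [[0.057,0.715,0,0.158],[0.057,0.715,0,0.158],[0.057,0.715,0,0.158],[0.057,0.715,0,0.158],[0.057,0.715,0,0.158],[0.057,0.715,0,0.158],[0.057,0.715,0,0.158],[0.057,0.715,0,0.158],[0.057,0.715,0,0.158],[0.057,0.715,0,0.158],[0.057,0.715,0,0.158],[0.057,0.715,0,0.158]]

```text
time_s: 8.17
eef_pos: [0.4456, -0.0006, 0.1489]
eef_rot: [-0.0, 0.395, 0.919, -0.0]
wrist_force: [0.1, -0.3, 0.3]
opening: 1.002
grasp_force: 0.0
```

```bash
python3 wc.py w2 .448 -.002; python3 go.py .448 -.002 .041 43.5
```

```text
cup [ 0.4486 -0.0029  0.028 ] top 0.0565 handle -46.110507688040684 175
saucer [ 0.4459 -0.0006  0.0574]
t 8.22 pos [ 0.4457 -0.0007  0.149 ] yaw 43.49 tilt [ 0. -0. -1.] F [ 0.  -0.3  0.2] open 1.001 g 0.0 q1,6 [-0.27 -1.03]
[-0.0064  0.002   0.2699] -0.0001
```

View pics/w2.png

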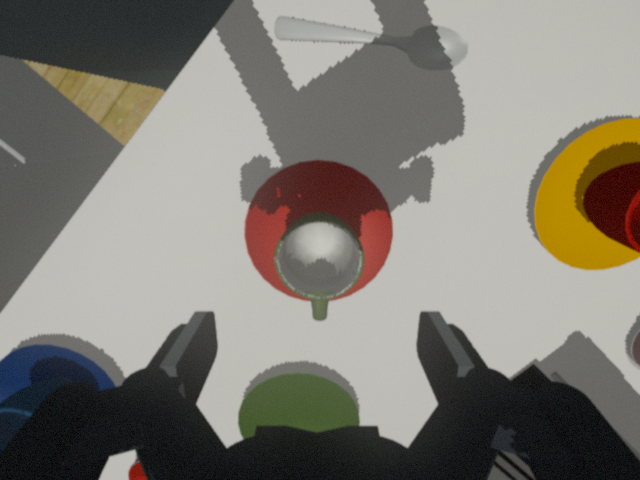

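The green cup is at (319,260) on the red saucer, with its handle straight down at (319,310). It is aligned with the gripper.

drive_tool:
  plan:
    - [[-0.007,0.001,0.1,0],[-0.007,0.001,0.16,0],[-0.007,0.001,0.21,0],[-0.007,0.001,0.24,0],[-0.007,0.001,0.26,0],[-0.007,0.001,0.268,0],[-0.007,0.001,0.268,0],[-0.007,0.001,0.268,0],[-0.007,0.001,0.268,0]]

```text
time_s: 8.97
eef_pos: [0.449, -0.0017, 0.0429]
eef_rot: [0.001, 0.394, 0.919, 0.0]
wrist_force: [-0.2, 0.7, 0.4]
opening: 1.005
grasp_force: 0.0
```

drive_tool:
  plan:
    - [[0,0,0,0],[0,0,0,0],[0,0,0,0],[0,0,0,0],[0,0,0,0],[0,0,0,0],[0,0,0,0],[0,0,0,0],[0,0,0,0],[0,0,0,0]]
  jaw: 1

```text
time_s: 9.8
eef_pos: [0.4488, -0.0015, 0.0431]
eef_rot: [0.001, 0.394, 0.919, -0.0]
wrist_force: [-2.6, 0.2, 8.6]
opening: 0.667
grasp_force: 62.1
```

```bash
python3 go.py .5598 -.1466 .15 43.5
```

```text
t 9.8 pos [ 0.4488 -0.0015  0.0431] yaw 43.62 tilt [-0.001  0.001 -1.   ] F [-2.6  0.2  8.6] open 0.667 g 62.1 q1,6 [-0.27 -1.03]
[-0.4545 -0.0493 -0.2666] 0.0007
```

drive_tool:
  plan:
    - [[0,0,-0.07,0],[0,0,-0.15,0],[0,0,-0.22,0],[-0.05,-0.005,-0.27,0],[-0.13,-0.014,-0.27,0],[-0.22,-0.024,-0.27,0],[-0.3,-0.033,-0.27,0],[-0.38,-0.041,-0.27,0],[-0.43,-0.047,-0.27,0],[-0.455,-0.049,-0.27,0],[-0.455,-0.049,-0.27,0],[-0.455,-0.049,-0.27,0]]

```text
time_s: 10.8
eef_pos: [0.5587, -0.1459, 0.1494]
eef_rot: [-0.001, 0.394, 0.919, 0.0]
wrist_force: [0.3, -0.5, -1.3]
opening: 0.662
grasp_force: 64.4
```

```bash
python3 go.py .56 -.146 .0432 43.5
```

```text
t 10.8 pos [ 0.5587 -0.1459  0.1494] yaw 43.58 tilt [ 0.002 -0.    -1.   ] F [ 0.3 -0.5 -1.3] open 0.662 g 64.4 q1,6 [-0.46 -1.22]
[-0.0029  0.0023  0.2656] 0.0005
```

drive_tool:
  plan:
    - [[0,0,0.08,0],[-0.002,0.001,0.16,0],[-0.002,0.001,0.21,0],[-0.002,0.001,0.235,0],[-0.002,0.001,0.25,0],[-0.002,0.001,0.257,0],[-0.002,0.001,0.262,0],[-0.002,0.001,0.266,0],[-0.002,0.001,0.268,0],[-0.002,0.001,0.27,0],[-0.002,0.001,0.27,0]]

```text
time_s: 11.72
eef_pos: [0.5611, -0.1473, 0.0432]
eef_rot: [0.001, 0.394, 0.919, -0.0]
wrist_force: [-0.7, 1.0, 4.2]
opening: 0.665
grasp_force: 64.8
```

```bash
python3 go.py .56 -.146 .15 43.5
```

```text
t 11.72 pos [ 0.5611 -0.1473  0.0432] yaw 43.6 tilt [-0.002  0.001 -1.   ] F [-0.7  1.   4.2] open 0.665 g 64.8 q1,6 [-0.46 -1.22]
[ 0.0037  0.0004 -0.267 ] 0.0005
```

Contact; release and lift.

drive_tool:
  plan:
    - [[0,0,0.001,0],[0,0,0.001,0],[0,0,0.001,0],[0,0,0.001,0],[0,0,0.001,0],[0,0,0.001,0],[0,0,0.001,0],[0,0,-0.06,0],[0,0,-0.14,0],[0,0,-0.22,0],[0,0,-0.27,0],[0,0,-0.27,0]]
  jaw: 0

```text
time_s: 12.72
eef_pos: [0.5633, -0.1483, 0.1556]
eef_rot: [0.005, 0.394, 0.919, -0.0]
wrist_force: [1.0, 0.0, 1.5]
opening: 1.001
grasp_force: 0.0
```

```bash
python3 go.py .585 .1755 .15 -7
```

```text
t 12.72 pos [ 0.5633 -0.1483  0.1556] yaw 43.61 tilt [-0.009  0.003 -1.   ] F [1.  0.  1.5] open 1.001 g 0.0 q1,6 [-0.46 -1.22]
[0.5489 0.5975 0.0112] 0.2812
```

drive_tool:
  plan:
    - [[0.1,0.04,0,0.04],[0.19,0.075,0,0.08],[0.28,0.11,0,0.12],[0.375,0.15,0,0.16],[0.4,0.24,0,0.2],[0.44,0.33,0,0.24],[0.48,0.42,0,0.28],[0.51,0.51,0,0.281],[0.549,0.597,0,0.281],[0.549,0.597,0,0.281],[0.549,0.597,0,0.281],[0.549,0.597,0,0.281]]

```text
time_s: 13.72
eef_pos: [0.5809, 0.1767, 0.1488]
eef_rot: [-0.0, 0.749, 0.663, -0.001]
wrist_force: [-0.7, -0.0, -0.4]
opening: 0.998
grasp_force: 0.0
```

```bash
python3 wc.py w3 .585 .1755; python3 go.py .585 .1755 .042 -7
```

```text
cup [0.5866 0.1754 0.0286] top 0.0593 handle 82.1962862166241 354
saucer [0.586  0.1716 0.0574]
t 13.77 pos [0.581  0.176  0.1491] yaw -7.0 tilt [-0.001 -0.002 -1.   ] F [ 0.1 -0.2 -0.7] open 1.004 g 0.0 q1,6 [0.1  0.22]
[2.000e-04 1.060e-02 2.677e-01] 0.0
```

View pics/w3.png

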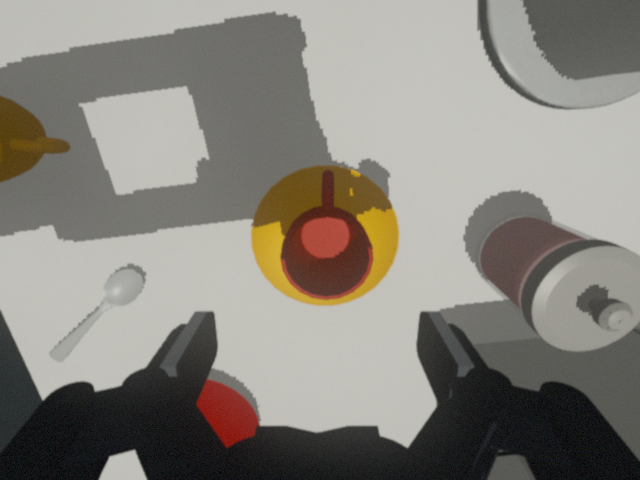

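The red cup's rim is at (326,252) on the yellow saucer, handle up at (328,185). It is roughly 4 mm off along the closing axis, so I'll correct that on the way down.

drive_tool:
  plan:
    - [[0,0.012,0.1,0.002],[0,0.012,0.16,0.002],[0,0.012,0.21,0.002],[0,0.012,0.24,0.002],[0,0.012,0.26,0.002],[0,0.012,0.268,0.002],[0,0.012,0.268,0.002],[0,0.012,0.268,0.002],[0,0.012,0.268,0.002]]

```text
time_s: 14.52
eef_pos: [0.5876, 0.1763, 0.0443]
eef_rot: [0.001, 0.751, 0.66, 0.001]
wrist_force: [1.2, -0.6, 0.0]
opening: 1.001
grasp_force: 0.0
```

drive_tool:
  plan:
    - [[0,0,0,0],[0,0,0,0],[0,0,0,0],[0,0,0,0],[0,0,0,0],[0,0,0,0],[0,0,0,0],[0,0,0,0],[0,0,0,0],[0,0,0,0]]
  jaw: 1

```text
time_s: 15.35
eef_pos: [0.5873, 0.1764, 0.0439]
eef_rot: [0.001, 0.751, 0.66, 0.001]
wrist_force: [-1.1, 0.4, 5.7]
opening: 0.681
grasp_force: 65.4
```

```bash
python3 go.py .4456 .0005 .15 -7.3
```

```text
t 15.35 pos [0.5873 0.1764 0.0439] yaw -7.33 tilt [ 0.     0.002 -1.   ] F [-1.1  0.4  5.7] open 0.681 g 65.4 q1,6 [0.1  0.23]
[-0.4813 -0.2949 -0.2658] -0.0002
```

drive_tool:
  plan:
    - [[0,0,-0.07,0],[0,0,-0.15,0],[0,0,-0.22,0],[-0.05,-0.03,-0.266,0],[-0.13,-0.08,-0.266,0],[-0.21,-0.13,-0.266,0],[-0.29,-0.18,-0.266,0],[-0.37,-0.23,-0.266,0],[-0.44,-0.27,-0.266,0],[-0.48,-0.294,-0.266,0],[-0.48,-0.294,-0.266,0],[-0.48,-0.294,-0.266,0]]

```text
time_s: 16.35
eef_pos: [0.4449, 0.0003, 0.1492]
eef_rot: [0.0, 0.752, 0.66, 0.0]
wrist_force: [0.3, -0.5, -1.4]
opening: 0.681
grasp_force: 66.1
```

```bash
python3 go.py .4462 .001 .0439 -7.3
```

```text
t 16.35 pos [4.449e-01 3.000e-04 1.492e-01] yaw -7.47 tilt [ 0.  0. -1.] F [ 0.3 -0.5 -1.4] open 0.681 g 66.1 q1,6 [-0.27 -0.14]
[0.0021 0.0028 0.2633] -0.0009
```

drive_tool:
  plan:
    - [[0,0,0.08,0],[0.002,0.002,0.16,0],[0.002,0.002,0.21,0],[0.002,0.002,0.235,0],[0.002,0.002,0.25,0],[0.002,0.002,0.257,0],[0.002,0.002,0.262,0],[0.002,0.002,0.265,0],[0.002,0.002,0.267,0],[0.002,0.002,0.268,0],[0.002,0.002,0.268,0]]

```text
time_s: 17.27
eef_pos: [0.4474, 0.0014, 0.0439]
eef_rot: [0.001, 0.751, 0.66, 0.001]
wrist_force: [-3.0, 1.8, 10.0]
opening: 0.681
grasp_force: 67.1
```

```bash
python3 go.py .4462 .001 .0439 -7.3
```

```text
t 17.27 pos [0.4474 0.0014 0.0439] yaw -7.34 tilt [-0.     0.002 -1.   ] F [-3.   1.8 10. ] open 0.681 g 67.1 q1,6 [-0.26 -0.14]
[-0.0014 -0.0028 -0.    ] -0.0002
```

Contact; release and lift.

drive_tool:
  plan:
    - [[0,0,0,0],[0,0,0,0],[0,0,0,0],[0,0,0,0],[0,0,0,0],[0,0,0,0],[0,0,0,0],[0,0,-0.06,0],[0,0,-0.14,0],[0,0,-0.22,0],[0,0,-0.27,0],[0,0,-0.27,0]]
  jaw: 0

```text
time_s: 18.27
eef_pos: [0.4493, 0.0008, 0.1545]
eef_rot: [0.004, 0.751, 0.66, 0.002]
wrist_force: [1.2, -0.8, 1.0]
opening: 0.999
grasp_force: 0.0
```

```bash
python3 go.py .3694 .2765 .15 76
```

```text
t 18.27 pos [0.4493 0.0008 0.1545] yaw -7.33 tilt [-0.001  0.008 -1.   ] F [ 1.2 -0.8  1. ] open 0.999 g 0.0 q1,6 [-0.26 -0.14]
[ 0.6581 -0.2862  0.0082] -0.463
```

drive_tool:
  plan:
    - [[0.658,-0.286,0,-0.463],[0.658,-0.286,0,-0.463],[0.658,-0.286,0,-0.463],[0.658,-0.286,0,-0.463],[0.658,-0.286,0,-0.463],[0.658,-0.286,0,-0.463],[0.658,-0.286,0,-0.463],[0.658,-0.286,0,-0.463],[0.658,-0.286,0,-0.463],[0.658,-0.286,0,-0.463],[0.658,-0.286,0,-0.463],[0.658,-0.286,0,-0.463]]

```text
time_s: 19.27
eef_pos: [0.3657, 0.2772, 0.1488]
eef_rot: [-0.001, 0.118, 0.993, -0.0]
wrist_force: [-0.4, -0.4, 0.2]
opening: 0.997
grasp_force: 0.0
```

drive_tool:
  plan:
    - [[0,0,0,0],[0,0,0,0],[0,0,0,0]]

```text
time_s: 19.52
eef_pos: [0.3661, 0.277, 0.1494]
eef_rot: [-0.0, 0.123, 0.992, -0.0]
wrist_force: [-0.6, 0.9, 1.0]
opening: 1.001
grasp_force: 0.0
```

```bash
python3 wc.py w4 .3694 .2765; python3 go.py .3694 .2765 .037 76
```

```text
cup [0.3693 0.2759 0.0286] top 0.0534 handle -14.40957670244449 137
saucer [0.3696 0.2761 0.0253]
t 19.57 pos [0.3663 0.2771 0.1496] yaw 75.87 tilt [ 0. -0. -1.] F [-0.2 -0.3  0.1] open 0.998 g 0.0 q1,6 [ 0.39 -0.94]
[-0.0081  0.0007  0.2815] -0.0007
```

View pics/w4.png

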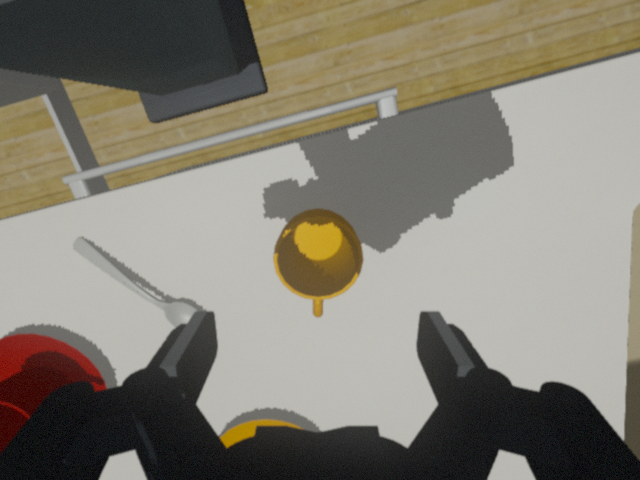

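The yellow cup is at (318,253), handle straight down at (318,307), centred between the fingers. The spoon's bowl at (180,312) is clear of the left finger.

drive_tool:
  plan:
    - [[-0.008,-0.001,0.1,0],[-0.008,-0.001,0.16,0],[-0.008,-0.001,0.21,0],[-0.008,-0.001,0.25,0],[-0.008,-0.001,0.27,0],[-0.008,-0.001,0.28,0],[-0.008,-0.001,0.28,0],[-0.008,-0.001,0.28,0],[-0.008,-0.001,0.28,0]]

```text
time_s: 20.32
eef_pos: [0.3703, 0.2764, 0.039]
eef_rot: [0.001, 0.122, 0.993, 0.001]
wrist_force: [0.3, 0.5, -0.5]
opening: 1.004
grasp_force: 0.0
```

drive_tool:
  plan:
    - [[0,0,0,0],[0,0,0,0],[0,0,0,0],[0,0,0,0],[0,0,0,0],[0,0,0,0],[0,0,0,0],[0,0,0,0],[0,0,0,0],[0,0,0,0]]
  jaw: 1

```text
time_s: 21.15
eef_pos: [0.3701, 0.2763, 0.039]
eef_rot: [0.001, 0.122, 0.993, 0.0]
wrist_force: [-1.6, -1.0, 7.1]
opening: 0.682
grasp_force: 62.9
```

```bash
python3 go.py .5855 .1724 .15 76
```

```text
t 21.15 pos [0.3701 0.2763 0.039 ] yaw 76.01 tilt [-0.001  0.001 -1.   ] F [-1.6 -1.   7.1] open 0.682 g 62.9 q1,6 [ 0.38 -0.94]
[-0.5858 -0.1217 -0.2768] 0.0
```

drive_tool:
  plan:
    - [[0,0,-0.07,0],[0,0,-0.15,0],[0,0,-0.22,0],[-0.05,-0.01,-0.277,0],[-0.14,-0.03,-0.277,0],[-0.23,-0.05,-0.277,0],[-0.33,-0.07,-0.277,0],[-0.42,-0.09,-0.277,0],[-0.51,-0.11,-0.277,0],[-0.586,-0.121,-0.277,0],[-0.586,-0.121,-0.277,0],[-0.586,-0.121,-0.277,0]]

```text
time_s: 22.15
eef_pos: [0.586, 0.1712, 0.1483]
eef_rot: [-0.0, 0.123, 0.992, -0.0]
wrist_force: [-1.2, 0.1, -1.0]
opening: 0.675
grasp_force: 65.3
```

```bash
python3 go.py .586 .1726 .045 76
```

```text
t 22.15 pos [0.586  0.1712 0.1483] yaw 75.87 tilt [ 0.001 -0.    -1.   ] F [-1.2  0.1 -1. ] open 0.675 g 65.3 q1,6 [ 0.09 -1.23]
[0.0006 0.0033 0.2582] -0.0007
```

drive_tool:
  plan:
    - [[0,0,0.08,0],[0.001,0.002,0.15,0],[0.001,0.002,0.2,0],[0.001,0.002,0.23,0],[0.001,0.002,0.245,0],[0.001,0.002,0.252,0],[0.001,0.002,0.257,0],[0.001,0.002,0.26,0],[0.001,0.002,0.262,0],[0.001,0.002,0.263,0],[0.001,0.002,0.263,0]]

```text
time_s: 23.07
eef_pos: [0.586, 0.1734, 0.0451]
eef_rot: [0.001, 0.122, 0.993, 0.0]
wrist_force: [-1.5, 1.1, 5.2]
opening: 0.681
grasp_force: 65.9
```

```bash
python3 go.py .586 .1726 .045 76
```

```text
t 23.07 pos [0.586  0.1734 0.0451] yaw 76.0 tilt [-0.002  0.001 -1.   ] F [-1.5  1.1  5.2] open 0.681 g 65.9 q1,6 [ 0.09 -1.23]
[-0.0005 -0.0019  0.0003] -0.0
```

Contact; release, lift, then back away and look.

drive_tool:
  plan:
    - [[0,0,0,0],[0,0,0,0],[0,0,0,0],[0,0,0,0],[0,0,0,0],[0,0,0,0],[0,0,0,0],[0,0,-0.06,0],[0,0,-0.14,0],[0,0,-0.22,0],[0,0,-0.3,0],[0,0,-0.38,0]]
  jaw: 0

```text
time_s: 24.07
eef_pos: [0.5847, 0.1732, 0.197]
eef_rot: [-0.0, 0.122, 0.993, -0.0]
wrist_force: [0.7, 0.1, 0.2]
opening: 0.997
grasp_force: 0.0
```

drive_tool:
  plan:
    - [[0.4,0.6,-0.1,0],[0.4,0.6,-0.1,0],[0.4,0.6,-0.1,0],[0.4,0.6,-0.1,0],[0.4,0.6,-0.1,0],[0.4,0.6,-0.1,0],[0.4,0.6,-0.1,0],[0.4,0.6,-0.1,0],[0.4,0.6,-0.1,0],[0.4,0.6,-0.1,0],[0.4,0.6,-0.1,0],[0.4,0.6,-0.1,0]]

```text
time_s: 25.07
eef_pos: [0.4885, 0.4433, 0.2351]
eef_rot: [-0.0, 0.123, 0.992, -0.0]
wrist_force: [-0.0, -0.1, -0.3]
opening: 0.999
grasp_force: 0.0
```

```bash
python3 - <<'E'
from h import *
S={'yellow':(.5855,.1726),'red':(.4456,.0005),'green':(.5598,-.1462),'blue':(.3798,-.278)}
for n in('top','scene'):
    p,d,o=snap(n,n+'9'); P=cloud(cam(n),d)
    for k,g in S.items():
        e=np.hypot(*(P[...,:2]-g).transpose(2,0,1)); q=P[(e<.07)&(P[...,2]>.022)&(P[...,2]<.08)]
        s=P[(e<.08)&(P[...,2]>.0085)&(P[...,2]<.02)]
        if len(q)<30 or len(s)<30: print(k,n,'hidden');continue
        zt=np.percentile(q[:,2],98); c=circ(q[q[:,2]>zt-.008][:,:2]); w=circ(cv2.convexHull(s[:,:2].astype(np.float32))[:,0])
        print(n,k,c.round(4),'saucer',w.round(4),'off mm',((c-w)[:2]*1000).round(1),'top',zt.round(4))
a,b=np.load('pics/top0.npz')['p'],np.load('pics/top9.npz')['p']
print('spoon/timer diff',*[np.abs(a[r].astype(int)-b[r]).mean().round(1) for r in (np.s_[258:318,240:285],np.s_[218:245,458:486])])
E
python3 go.py
```

```text
top yellow [0.5857 0.1732 0.0288] saucer [0.5855 0.1725 0.0571] off mm [0.2 0.8] top 0.0609
top red [4.466e-01 2.000e-04 2.890e-02] saucer [4.462e-01 4.000e-04 5.710e-02] off mm [ 0.5 -0.2] top 0.0607
top green [ 0.5614 -0.1483  0.0283] saucer [ 0.5604 -0.1464  0.057 ] off mm [ 1.  -1.9] top 0.0578
top blue [ 0.3816 -0.2777  0.0303] saucer [ 0.3799 -0.2778  0.0571] off mm [1.7 0.1] top 0.0596
scene yellow [0.5843 0.1746 0.0288] saucer [0.585  0.1724 0.0573] off mm [-0.7  2.2] top 0.0603
scene red [0.4454 0.0013 0.0289] saucer [0.4449 0.0006 0.0572] off mm [0.5 0.7] top 0.0602
scene green [ 0.5599 -0.1471  0.0278] saucer [ 0.559  -0.1462  0.0572] off mm [ 0.9 -0.9] top 0.0578
scene blue [ 0.3795 -0.277   0.0298] saucer [ 0.3789 -0.2772  0.0569] off mm [0.6 0.2] top 0.0593
spoon/timer diff 0.4 0.4
t 25.17 pos [0.4885 0.4435 0.2354] yaw 75.88 tilt [ 0. -0. -1.] F [ 0.5 -0.1  0.2] open 0.994 g 0.0 q1,6 [ 0.56 -0.77]
```

View pics/top9.png

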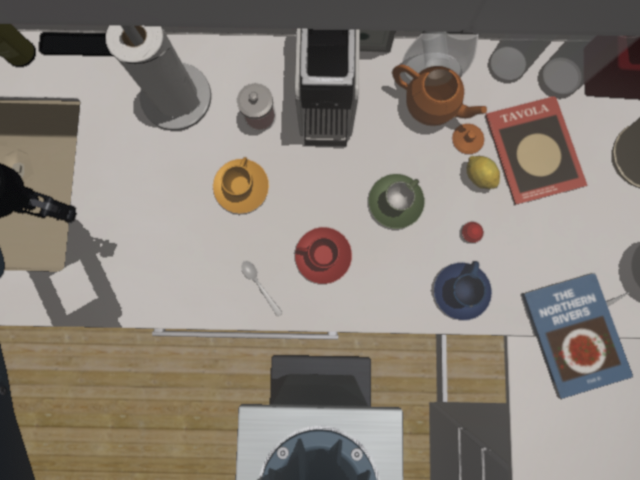

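All four cups stand on their own saucers: yellow (238,183), red (323,254), green (398,197) and blue (468,290). They are about 2 mm off centre at most. The spoon and timer have not moved.

```bash
python3 -c "
from bench import ctrl
print(ctrl.hand_in())"
```

```text
the job is handed in; nothing more can be done
None
```

Job handed in: all four cups stand upright on the saucers of their own colour, about 2 mm off centre at most in the last pictures, and the spoon and egg timer have not moved; no verdict came back.

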